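Mix a jar of pigment on the touch mixer

TASK

Take the tall corked pigment jar from the wooden board, hold it upright on the middle of the mixer's round rubber pad and press the pad fully down with it, keeping it down for two seconds. Then stand the jar upright on the cork liner in the free compartment of the divided tray, set down gently rather than dropped, and let go. Touch the mixer only with the jar, and leave the other jars and the saucer where they are.

Things in the scene. Friction and masses are not known exactly. Their poses are not given: they have to be found in the camera images.
- tall_jar_center (a point): The jar to mix: the tallest of the three corked round clear-glass jars on the board. Upright glass cylinder 44 mm in diameter up to 58 mm, then a short neck and a 36 mm wide cork, 80 mm high in all, about 0.14 kg. The point is on its axis, half-way up (40 mm above its base); z up. All jars hold the same pale powder.
- tall_jar: The same jar; origin at the centre of its underside, z up along its axis.
- pad_top (a point): Centre of the top face of the mixer's pad: a flat level black rubber disc, 72 mm in diameter, on the low white mixer (170 x 125 mm). The face is about 98 mm above the table when up; the point moves down with the pad. Under the pad a grey collar, 84 mm across, has its top 74 mm above the table; all else on the mixer is lower.
- pad (a joint): How far the mixer's pad is pressed down, in m: 0 up, 0.008 fully down (hard stop). A spring holds it up: it starts to move at about 3.4 N (the jar's weight alone does not move it) and needs about 10 N to reach the stop; it rises again when let go.
- mixer: The whole mixer with its pad, fixed on the table: white housing 170 x 125 mm, top 62 mm above the table; origin at the centre of its underside, x along its length; the pad's axis is 20 mm along +x from it.
- liner_top (a point): Centre of the top face of the cork liner, a 62 x 62 x 3 mm sheet fixed on the floor of the tray's free compartment, about 9 mm above the table; x along the tray's row of compartments, z up. Which of the three compartments is free varies.
- tray: Divided wooden tray, 260 x 92 mm, walls 6 mm thick with tops 22 mm above the table (13 mm above the liner). Three compartments in a row along its x axis, each about 79 x 80 mm inside, 85 mm from centre to centre; two hold the saucer and the tray jar. Origin at the centre of its underside.
- board: The plain wooden board, 260 x 74 x 15 mm, lying on the table with three jars on it in a row along its x axis, 85 mm apart, in any order; origin at the centre of its underside.
- squat_jar_center (a point): To be left alone: wide low corked jar on the board, 60 mm in diameter, 52 mm high; point at its centre.
- narrow_jar_center (a point): To be left alone: narrow low corked jar on the board, 32 mm in diameter, 52 mm high; point at its centre.
- tray_jar_center (a point): To be left alone: low corked jar in a compartment of the tray, 48 mm in diameter, 48 mm high; point at its centre.
- saucer_center (a point): To be left alone: white saucer in a compartment of the tray, 67 mm in diameter, 12 mm high; point at its centre.
There are look-alikes about, which are no part of the job. Several things have the shape of the mixer; the one meant has the colours described above.

How it is judged (in metres and radians):
On the way:
1. the tall jar, upright and within 12 mm of the pad's centre, keeps the pad fully down (at least 6.8 of its 8 mm) for 1.2 s (value of joint pad above 0.0068 m and contact force between tall_jar and mixer above 3 N and horizontal distance between tall_jar and pad_top below 0.012 m and angle between tall_jar's own z axis and vertical below 0.14 rad), for 1.2 s.
At the end, for the whole second after the job is handed in: The tall jar stands still and upright (within 0.1 rad) on the cork liner, its base within 4 mm of the liner's height and its axis within 26 mm of the liner's centre; the pad is up again (under 1.5 mm); the other three jars and the saucer are within 20 mm of where they started (horizontal distance between tall_jar and liner_top below 0.026 m and z of tall_jar in the frame of liner_top between -0.004 and 0.004 m and angle between tall_jar's own z axis and vertical below 0.1 rad and linear speed of tall_jar below 0.02 m/s and value of joint pad below 0.0015 m and distance of each of squat_jar_center, narrow_jar_center, tray_jar_center, saucer_center from where it was at the start of the episode below 0.02 m); the robot touches nothing.
It fails at once if another jar or the saucer is moved by more than 20 mm (distance of any of squat_jar_center, narrow_jar_center, tray_jar_center, saucer_center from where it was at the start of the episode above 0.02 m).
It fails at once if the gripper or arm presses on the mixer with more than 3 N (contact force between any of the fingers, the arm and mixer above 3 N).
It fails at once if the tall jar is dropped: it moves faster than 0.45 m/s without being held (linear speed of tall_jar above 0.45 m/s and contact force between the fingers and tall_jar below 0.2 N).
It fails at once if the tall jar is tipped by more than 0.6 rad (angle between tall_jar's own z axis and vertical above 0.6 rad).
It also fails if it takes over 54 s, if anything falls off the work surface, if the arm or the gripper's body presses on something with over 40 N, if the wrist force passes 120 N, or if a joint passes its speed limit or range.

ROBOT

A 6-joint arm with a two-finger parallel gripper is mounted at the origin on the work surface. World frame = base frame: x ahead of the robot, y to its left, z up, the work surface at z = 0. Lengths are in mm, angles in rad, forces in N, time in s.
With the tool pointing down it reaches from about 300 to 950 mm from the base axis. Payload 3.1 kg.
Tool frame: the origin (TCP) lies midway between the tips of the shut fingers; the grasp point (between the pads) lies manip.pinch_z behind it (manip.pinch_z is the distance from the TCP to the grasp point, in mm); z points along the fingers, y is the line along which they close (so a half turn about z gives the same grasp; the last joint's range is limited). The gripper opens to 85 mm and grips with 20 to 120 N. Pads are 22 mm wide; open, the fingers measure 114 mm over their backs; the gripper's body (76 mm by 85 mm) begins 54 mm behind the grasp point. The pads swing forward as they close: fully open they stand 13 mm farther back than shut.
Start: joints at [1.141, 0.308, 1.634, -0, 1.2, -0.07], TCP at [220.08, 584.976, 231.272] pointing down, gripper open.
Joint ranges: [-3.06, 3.06], [-0.79, 1.96], [0.05, 2.63], [-1.19, 4.34], [0.05, 2.64], [-2.94, 2.94]. Speed limits (rad/s): [2.79, 2.79, 3.14, 3.14, 3.14, 3.14].

INTERFACE

Orientations are given as a 3x3 rotation matrix whose columns are the frame's x, y, z axes.
In Python, from rig import manip, read_camera, camera_info gives the robot as it stands.
- The arm moves only by the shell command python3 -m crank 'ROWS' [OPENING] [FORCE]. ROWS is JSON, a list of rows, each an object with "dp": the shift along the tool's x, y, z as a fraction of full scale, a list of three; "yaw": the turn about the tool's z as a fraction of full scale. A call has 1 to 5 rows; each row shifts and turns the commanded pose from where the row before left it, along the tool's axes as they then stand; what a row does not reach is not made up. Full scale, the value 1, is 7.5 cm for a shift and 180 degrees for a turn. A row lasts 1/10 s, in which the tool goes at most 50 mm and 8.59 degrees, less where a joint would pass 70% of its speed; a pose out of reach is approached as far as the arm can. A call with a number of a shift or a turn outside -1 to 1 is refused whole. A call with a gripper value outside its range is refused whole. OPENING is the gripper command: -1 is shut, 1 is fully open, values between are in proportion, set as the call begins (- or left out, the last holds). The fingers move at their own pace and stop on an object; FORCE is the grip in N (left out, the last holds). Time passes only in rows, so rows that do not move let the fingers close. It gives the time, the measured TCP pose, the force, the opening and the grip force at its end, in the units of the state.
- manip.get_obs(): the state, without advancing time (a new reading comes with each control period).
- read_camera(name): name is "side" or "top"; returns (picture, depth): 400x640x3 uint8, blue, green, red; 400x640 float32, mm along the optical axis (not along the pixel's ray), 0 where there is no reading.
- camera_info(name): a dict with "intrinsics" (3x3 intrinsics, pixels), "R" (3x3) and "t" (3): a world point X has camera coordinates R X + t. Camera axes: x right, y down, z forward; pixel columns grow to the right and rows downward; lengths in mm; the calibration is good to about 2 mm. A picture is of the moment at which its call begins. camera_info takes no time and is no camera call.
- manip.sign_off(): hands the job in; it is judged then, once.
The state is a dict: "t": time; "qpos": joint angles; "qd": joint speeds; "joint_efforts": joint torques, N m; "tcp_pos": TCP position; "tcp_rot": TCP orientation; "ft_force": force on the tool from outside, world axes, zero at the start; "ft_torque": the same for the moment, N m; "opening": finger opening in mm; "finger_force": force on a finger pad.
Only numpy, scipy, OpenCV 4.12 (cv2) and the standard library are available. Lean on these libraries where they do the work, as an engineer would, in place of code of your own. Each camera call takes 0.05 s, during which the arm holds its last target. There are 200 camera calls.

## Working session

There is one attempt and no reset: what is moved stays moved. The work goes in short steps, Python scripts to look and compute and a shell command to move; the robot and the scene stay as the last step left them, time stands still between calls to the robot, and variables do not carry over. Pictures are saved under pics/ and viewed, at most 10 in all, crops included, and the job is handed in when it is done.

```bash
mkdir -p pics; ls
python3 - <<'E'
from rig import manip, read_camera, camera_info
import cv2, numpy as np
print(manip.pinch_z)
for n in("top","side"):
    p,d=read_camera(n); cv2.imwrite(f"pics/{n}0.png",p); np.savez(f"{n}0.npz",p=p,d=d)
    i=camera_info(n); print(n,np.round(i["intrinsics"],1).tolist(),np.round(i["R"],3).tolist(),np.round(i["t"],1).tolist())
o=manip.get_obs(); print({k:np.round(v,3).tolist() for k,v in o.items()})
E
```

```text
pics
18.700000000000003
top [[373.5, 0.0, 322.2], [0.0, 373.5, 201.9], [0.0, 0.0, 1.0]] [[0.009, -1.0, 0.001], [-0.989, -0.009, -0.144], [0.144, 0.0, -0.99]] [-75.8, 450.2, 1143.1]
side [[375.5, 0.0, 314.9], [0.0, 375.5, 196.0], [0.0, 0.0, 1.0]] [[0.836, -0.548, -0.008], [-0.307, -0.456, -0.835], [0.454, 0.701, -0.549]] [-413.5, 175.8, 886.4]
{'t': 0.1, 'qpos': [1.141, 0.309, 1.635, -0.0, 1.2, -0.07], 'qd': [0.001, -0.003, -0.001, -0.001, 0.001, 0.002], 'joint_efforts': [-0.001, -41.641, -27.764, -0.0, 0.004, -0.0], 'tcp_pos': [219.759, 584.277, 230.145], 'tcp_rot': [[-0.936, 0.352, -0.001], [0.352, 0.936, -0.002], [0.0, -0.002, -1.0]], 'ft_force': [-0.253, 0.048, 0.142], 'ft_torque': [0.054, -0.028, 0.014], 'finger_force': 0.0, 'opening': 85.482}
```

View pics/top0.png

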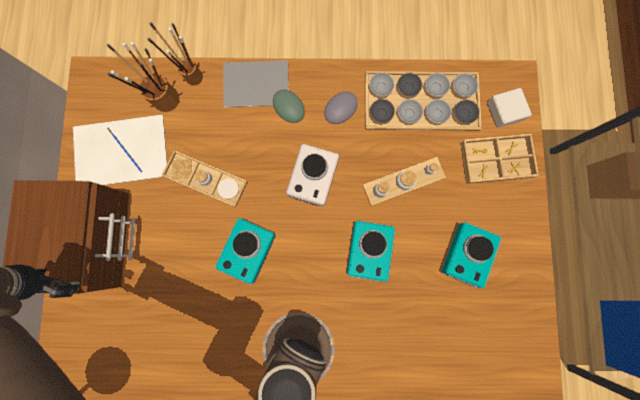

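View pics/side0.png

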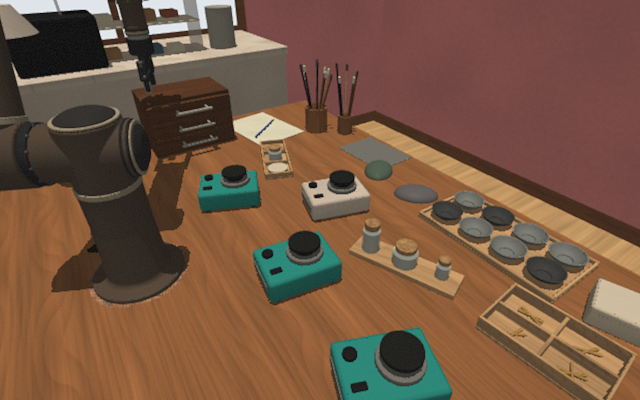

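Top view: three teal look-alike mixers are at (245,250), (371,251) and (472,254), and the only white one is at (313,175). Candidates for the jar are (381,188), (406,179), (432,168), plus the tray jar at (204,179). In the side view the tallest is at (372,236), which is the board's left end and so top pixel (381,188). The tray's free compartment looks to be the left one, at (181,167). I'll check these in one crop.

```bash
cat > h.py <<'E'
import numpy as np, cv2
from rig import manip, read_camera, camera_info
def world(n,u,v,depth=None,z=None):
    i=camera_info(n);K,R,t=map(np.array,(i["intrinsics"],i["R"],i["t"]))
    r=np.linalg.inv(K)@[u,v,1]; c=-R.T@t; w=R.T@r
    s=depth if z is None else (z-c[2])/w[2]
    return c+s*w
def proj(n,X):
    i=camera_info(n);K,R,t=map(np.array,(i["intrinsics"],i["R"],i["t"]))
    p=K@(R@np.array(X,float)+t); return p[:2]/p[2]
E
python3 - <<'E'
from h import *
p=np.load("top0.npz")["p"]; s=np.load("side0.npz")["p"]
a=cv2.resize(p[145:215,155:255],(800//2,280),interpolation=cv2.INTER_CUBIC)
b=cv2.resize(p[145:215,355:455],(400,280),interpolation=cv2.INTER_CUBIC)
c=cv2.resize(s[205:295,340:470],(400,277),interpolation=cv2.INTER_CUBIC)
d=cv2.resize(p[140:210,265:365],(400,277),interpolation=cv2.INTER_CUBIC)
cv2.imwrite("pics/crop1.png",np.vstack([np.hstack([a,b]),np.hstack([d,c])]))
E
```

```text
(no output)
```

View pics/crop1.png

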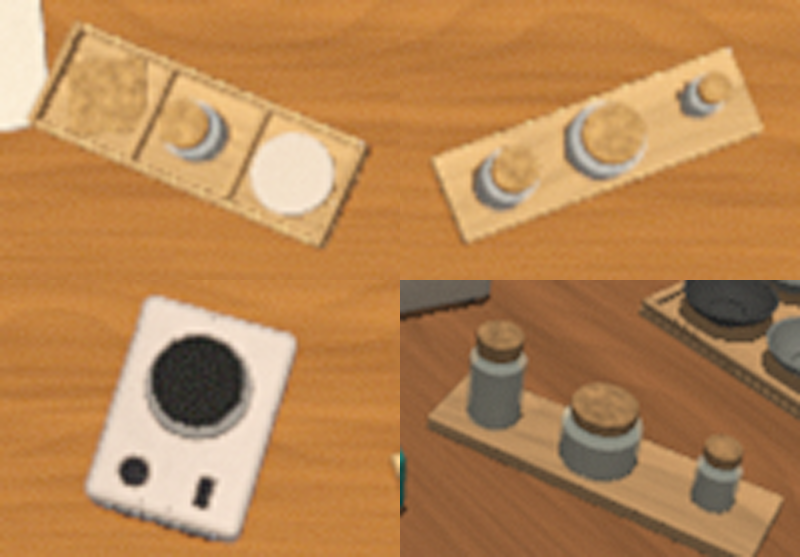

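The crop confirms all three choices:
- The tall jar is the left one on the board, with its cork top at top (384,187) and side (372,223).
- The white mixer's pad is at top (314,165).
- The free compartment with the liner is the tray's left one, at top (181,168). The jar is in the middle and the saucer on the right.

Run:
```python
from h import *
T=np.load("top0.npz");S=np.load("side0.npz");p,d=T["p"],T["d"];g=p.max(2)
def blob(img,lo,hi,u0,u1,v0,v1):
    m=np.zeros(img.shape,np.uint8); m[v0:v1,u0:u1]=(img[v0:v1,u0:u1]>=lo)&(img[v0:v1,u0:u1]<=hi)
    n,l,s,c=cv2.connectedComponentsWithStats(m); k=1+np.argmax(s[1:,4]); return c[k],s[k],l==k
c,s,m=blob(g,0,70,295,335,148,185); print("pad px",c,s, "depth z",world("top",*c,depth=np.median(d[m])), "z98",world("top",*c,z=98))
print("cork", world("top",383.6,186.8,z=95), "depthmed",world("top",383.6,186.8,depth=np.median(d[184:190,381:387])))
print("side cork", world("side",372.3,222.5,z=95), world("side",372,223,depth=np.median(S["d"][221:225,370:375])))
f=lambda cs,ou,z:np.array([world("top",x/4-.375+ou,y/4-.375+145,z=z) for x,y in cs])
b=f([(33,160),(330,47),(363,127),(67,243)],355,15); t=f([(78,22),(370,145),(323,247),(32,122)],155,22)
for n,q in(("board",b),("tray",t)):
    ce=q.mean(0); ax=((q[1]-q[0])+(q[2]-q[3]))/2; L=np.hypot(*ax[:2]); ax/=L
    print(n,ce[:2],"L",L,"W",np.linalg.norm(q[1]-q[2]),"yaw",np.degrees(np.arctan2(ax[1],ax[0])),"left slot",(ce-85*ax)[:2])
# mixer housing white (z 62)
c,s,m=blob(p.min(2),150,255,280,345,140,210); r=cv2.minAreaRect(np.argwhere(m)[:,::-1].astype(np.float32)); 
q=np.array([world("top",*x,z=62) for x in cv2.boxPoints(r)]);print("mixer",q.mean(0)[:2],q[:,:2].round().tolist())
# cork in side: height check
for X in ((*world("top",383.6,186.8,z=95)[:2],95),): print(proj("side",X))
o=manip.get_obs();print(o["tcp_rot"])
```

```text
pad px [313.88888889 165.15245478] [303 155  22  22 387] depth z [552.85816412 -45.95066222  98.09404027] z98 [552.8814395  -45.94842396  98.        ]
cork [ 488.92801973 -255.62104459   95.        ] depthmed [ 488.95038334 -255.64079154   94.88151961]
side cork [ 489.28156108 -254.01065161   95.        ] [ 486.91512097 -255.64566624   95.58030105]
board [ 525.04984981 -336.27566447] L 259.6396045203572 W 70.5445500609827 yaw -68.2683686804391 left slot [ 493.57777975 -257.31675866]
tray [526.49179651 305.63829789] L 258.79977840451426 W 89.46140857626597 yaw -112.55927052130248 left slot [559.10110719 384.13436695]
mixer [534.83395626 -40.51149964] [[470.0, 41.0], [635.0, -4.0], [598.0, -123.0], [436.0, -76.0]]
[372.63569806 222.89974512]
[[-9.35987703e-01  3.52031666e-01 -8.51495301e-04]
 [ 3.52032678e-01  9.35985689e-01 -1.94517556e-03]
 [ 1.12224024e-04 -2.12041457e-03 -9.99997746e-01]]
```

All the points fit: pad z 98, jar top z 95, board and tray lengths 260. Targets are jar (489,-255), pad (553,-46) and liner (559,384). I'll first turn the fingers across the board's row, then travel.

```bash
python3 -m crank '[{"dp":[0,0,0],"yaw":0.044},{"dp":[0,0,0],"yaw":0.044},{"dp":[0,0,0],"yaw":0.044}]' 1 ; python3 -m crank '[{"dp":[0,0,0],"yaw":0.044},{"dp":[0,0,0],"yaw":0.044},{"dp":[0,0,0],"yaw":0.045},{"dp":[0,0,0],"yaw":0},{"dp":[-0.3,-0.02,0],"yaw":0}]'
python3 -m crank '[{"dp":[-0.56,-0.04,0],"yaw":0},{"dp":[-0.56,-0.04,0],"yaw":0},{"dp":[-0.56,-0.04,0],"yaw":0},{"dp":[-0.56,-0.04,0],"yaw":0},{"dp":[-0.3,-0.02,0],"yaw":0}]'
```

```text
t: 0.4
tcp_pos: [219.9, 584.5, 230.5]
tcp_rot: [[-0.711, 0.703, -0.001], [0.703, 0.711, -0.001], [-0.001, -0.001, -1.0]]
ft_force: [-0.4, 0.5, -0.4]
opening: 85.3
finger_force: 0.0
t: 0.9
tcp_pos: [226.4, 564.9, 230.9]
tcp_rot: [[-0.374, 0.927, -0.0], [0.927, 0.374, 0.001], [0.001, 0.0, -1.0]]
ft_force: [0.5, -1.0, 0.3]
opening: 85.3
finger_force: 0.0
t: 1.4
tcp_pos: [284.9, 378.5, 230.7]
tcp_rot: [[-0.372, 0.928, -0.001], [0.928, 0.372, -0.002], [-0.002, -0.001, -1.0]]
ft_force: [0.3, 0.1, 0.4]
opening: 85.6
finger_force: 0.0
```

```bash
python3 -m crank '[{"dp":[-0.56,-0.04,0],"yaw":0},{"dp":[-0.56,-0.04,0],"yaw":0},{"dp":[-0.56,-0.04,0],"yaw":0},{"dp":[-0.56,-0.04,0],"yaw":0},{"dp":[-0.56,-0.04,0],"yaw":0}]'
python3 -m crank '[{"dp":[-0.56,-0.04,0],"yaw":0},{"dp":[-0.56,-0.04,0],"yaw":0},{"dp":[-0.56,-0.04,0],"yaw":0},{"dp":[-0.56,-0.04,0],"yaw":0},{"dp":[-0.56,-0.04,0],"yaw":0}]'
python3 -m crank '[{"dp":[-0.56,-0.04,0],"yaw":0},{"dp":[-0.56,-0.04,0],"yaw":0},{"dp":[-0.56,-0.04,0],"yaw":0},{"dp":[-0.56,-0.04,0],"yaw":0},{"dp":[-0.5,-0.04,0],"yaw":0}]'
python3 -m crank '[{"dp":[-0.5,-0.04,0],"yaw":0},{"dp":[0,0,0],"yaw":0},{"dp":[0,0,0],"yaw":0}]'
python3 - <<'E'
from h import *
p,d=read_camera("top"); s,_=read_camera("side")
o=manip.get_obs(); R=np.array(o["tcp_rot"]);t=np.array(o["tcp_pos"]);print(o["qpos"])
print((R.T@(np.array([489,-255.3,37])-t)/75).round(3))
cv2.imwrite("pics/b.png",np.vstack([cv2.resize(p[130:230,320:460],(560,300)),cv2.resize(s[130:300,280:520],(560,300))]))
E
```

```text
t: 1.9
tcp_pos: [348.5, 179.2, 231.3]
tcp_rot: [[-0.373, 0.928, 0.0], [0.928, 0.373, 0.0], [-0.0, 0.0, -1.0]]
ft_force: [0.6, 0.1, 0.1]
opening: 85.5
finger_force: 0.0
t: 2.4
tcp_pos: [412.2, -21.6, 231.4]
tcp_rot: [[-0.372, 0.928, 0.001], [0.928, 0.372, 0.0], [-0.0, 0.001, -1.0]]
ft_force: [0.1, 0.7, 0.2]
opening: 85.5
finger_force: 0.0
t: 2.9
tcp_pos: [474.4, -218.4, 231.1]
tcp_rot: [[-0.372, 0.928, 0.0], [0.928, 0.372, -0.0], [-0.0, 0.0, -1.0]]
ft_force: [0.4, 0.2, 1.2]
opening: 85.6
finger_force: 0.0
t: 3.2
tcp_pos: [484.8, -252.6, 230.6]
tcp_rot: [[-0.37, 0.929, -0.001], [0.929, 0.37, 0.001], [0.002, -0.001, -1.0]]
ft_force: [0.1, 0.5, -0.9]
opening: 85.6
finger_force: 0.0
[-5.58323153e-01  1.57868354e-01  1.82042360e+00  4.38698716e-04
  1.16505251e+00 -9.38673492e-01]
[-0.077  0.037  2.583]
```

View pics/b.png

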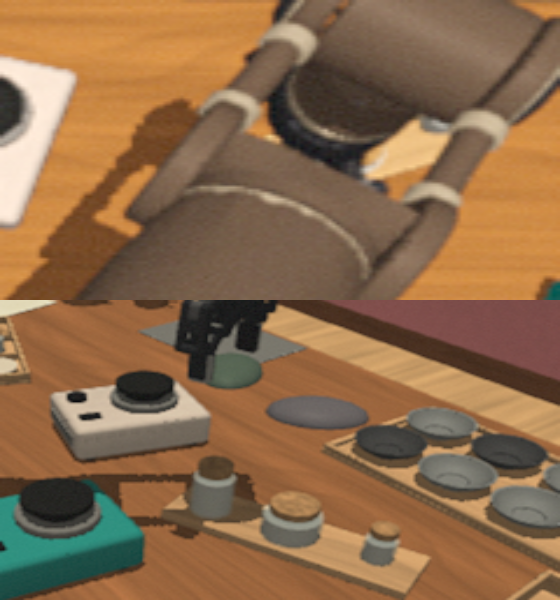

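The picture shows the gripper above and behind the tall jar (side about (372,236)), fingers astride the row and nothing touching. I'll centre it and go down partway, then check.

```bash
python3 -m crank '[{"dp":[-0.077,0.037,0.3],"yaw":0},{"dp":[0,0,0.4],"yaw":0},{"dp":[0,0,0.4],"yaw":0},{"dp":[0,0,0.3],"yaw":0},{"dp":[0,0,0.1],"yaw":0}]'
python3 -m crank '[{"dp":[0,0,0],"yaw":0},{"dp":[0,0,0],"yaw":0}]'
python3 - <<'E'
from h import *
s,_=read_camera("side")
o=manip.get_obs(); R=np.array(o["tcp_rot"]);t=np.array(o["tcp_pos"])
print((R.T@(np.array([489,-255.3,37])-t)/75).round(3), proj("side",t))
cv2.imwrite("pics/c.png",cv2.resize(s[170:300,310:480],(680,520),interpolation=cv2.INTER_CUBIC))
E
```

```text
t: 3.8
tcp_pos: [487.6, -253.8, 116.1]
tcp_rot: [[-0.372, 0.928, -0.005], [0.928, 0.372, 0.003], [0.005, -0.003, -1.0]]
ft_force: [0.0, -0.2, -0.6]
opening: 85.2
finger_force: 0.0
t: 4.0
tcp_pos: [490.8, -256.5, 120.0]
tcp_rot: [[-0.371, 0.929, 0.002], [0.929, 0.371, -0.001], [-0.002, 0.001, -1.0]]
ft_force: [0.6, 0.3, 0.9]
opening: 85.3
finger_force: 0.0
[ 0.033 -0.02   1.112] [374.57765787 214.05112194]
```

View pics/c.png

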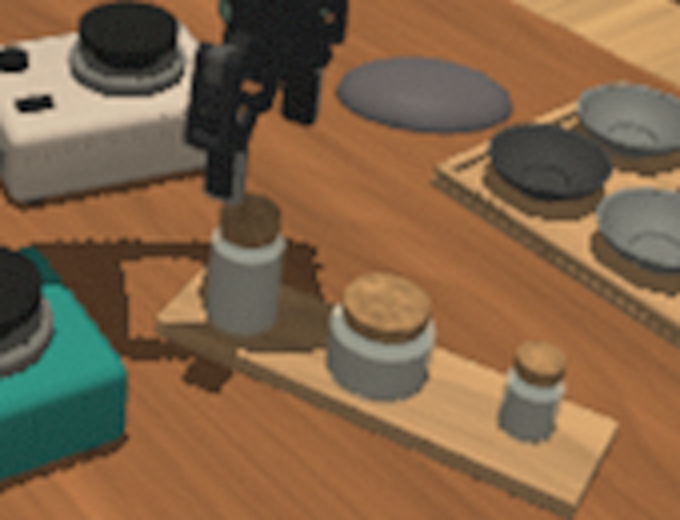

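The crop shows the two fingers on either side of the tall jar's cork at crop (250,215), clear of the squat jar at (380,310). I'll go down and close.

```bash
python3 -m crank '[{"dp":[0.02,-0.015,0.25],"yaw":0},{"dp":[0,0,0.3],"yaw":0},{"dp":[0,0,0.3],"yaw":0},{"dp":[0,0,0.16],"yaw":0},{"dp":[0,0,0.1],"yaw":0}]'
python3 -m crank '[{"dp":[0,0,0],"yaw":0},{"dp":[0,0,0],"yaw":0},{"dp":[0,0,0],"yaw":0}]'
python3 -m crank '[{"dp":[0,0,0],"yaw":0},{"dp":[0,0,0],"yaw":0},{"dp":[0,0,0],"yaw":0},{"dp":[0,0,0],"yaw":0},{"dp":[0,0,0],"yaw":0}]' -1 30
python3 -m crank '[{"dp":[0,0,0],"yaw":0},{"dp":[0,0,0],"yaw":0},{"dp":[0,0,0],"yaw":0},{"dp":[0,0,0],"yaw":0},{"dp":[0,0,0],"yaw":0}]' -1 70
```

```text
t: 4.55
tcp_pos: [488.7, -255.8, 35.6]
tcp_rot: [[-0.37, 0.929, 0.0], [0.929, 0.37, -0.0], [-0.0, 0.0, -1.0]]
ft_force: [-1.1, 0.1, 0.5]
opening: 85.4
finger_force: 0.0
t: 4.85
tcp_pos: [489.3, -256.3, 36.7]
tcp_rot: [[-0.369, 0.929, 0.002], [0.929, 0.369, -0.001], [-0.002, 0.001, -1.0]]
ft_force: [0.1, -0.1, -0.4]
opening: 85.2
finger_force: 0.0
t: 5.35
tcp_pos: [488.8, -255.9, 36.1]
tcp_rot: [[-0.369, 0.929, 0.001], [0.929, 0.369, -0.0], [-0.001, 0.001, -1.0]]
ft_force: [-0.5, 0.0, 3.2]
opening: 43.5
finger_force: 30.8
t: 5.85
tcp_pos: [489.0, -256.0, 36.2]
tcp_rot: [[-0.37, 0.929, 0.001], [0.929, 0.37, -0.001], [-0.001, 0.001, -1.0]]
ft_force: [-0.7, 0.6, 5.2]
opening: 42.4
finger_force: 70.7
```

```bash
python3 -m crank '[{"dp":[0,0,-0.1],"yaw":0},{"dp":[0,0,-0.3],"yaw":0},{"dp":[0,0,-0.4],"yaw":0},{"dp":[0,0,-0.4],"yaw":0},{"dp":[0,0,-0.3],"yaw":0}]'
python3 -m crank '[{"dp":[0,0,-0.1],"yaw":0},{"dp":[0,0,0],"yaw":0},{"dp":[0.14,0.11,0],"yaw":0},{"dp":[0.285,0.23,0],"yaw":0},{"dp":[0.285,0.23,0],"yaw":0}]'
python3 -m crank '[{"dp":[0.285,0.23,0],"yaw":0},{"dp":[0.285,0.23,0],"yaw":0},{"dp":[0.285,0.23,0],"yaw":0},{"dp":[0.285,0.23,0],"yaw":0},{"dp":[0.285,0.23,0],"yaw":0}]'
python3 -m crank '[{"dp":[0.14,0.11,0],"yaw":0},{"dp":[0,0,0],"yaw":0},{"dp":[0,0,0],"yaw":0},{"dp":[0,0,0],"yaw":0}]'
python3 - <<'E'
from h import *
s,_=read_camera("side"); p,_=read_camera("top")
o=manip.get_obs(); R=np.array(o["tcp_rot"]);t=np.array(o["tcp_pos"])
print((R.T@(np.array([553,-46,98+21])-t)/75).round(3),t)
cv2.imwrite("pics/d.png",np.hstack([cv2.resize(s[110:240,270:400],(520,520),interpolation=cv2.INTER_CUBIC),cv2.resize(p[130:230,270:340],(280,520))]))
E
```

```text
t: 6.35
tcp_pos: [488.0, -255.6, 149.1]
tcp_rot: [[-0.37, 0.929, -0.0], [0.929, 0.37, -0.0], [0.0, -0.0, -1.0]]
ft_force: [1.3, 0.2, -1.9]
opening: 42.6
finger_force: 71.3
t: 6.85
tcp_pos: [507.0, -188.5, 153.2]
tcp_rot: [[-0.368, 0.93, -0.004], [0.93, 0.368, 0.002], [0.004, -0.003, -1.0]]
ft_force: [-0.1, 0.4, -1.3]
opening: 42.6
finger_force: 71.3
t: 7.35
tcp_pos: [547.4, -56.8, 153.0]
tcp_rot: [[-0.37, 0.929, -0.005], [0.929, 0.37, 0.001], [0.003, -0.004, -1.0]]
ft_force: [0.2, 0.1, -1.9]
opening: 42.6
finger_force: 71.3
t: 7.75
tcp_pos: [552.2, -47.3, 155.0]
tcp_rot: [[-0.369, 0.93, -0.001], [0.93, 0.369, -0.0], [0.0, -0.001, -1.0]]
ft_force: [-0.4, -0.1, -1.6]
opening: 43.0
finger_force: 71.4
[0.016 0.014 0.485] [552.48092158 -47.46241619 155.38663174]
```

View pics/d.png

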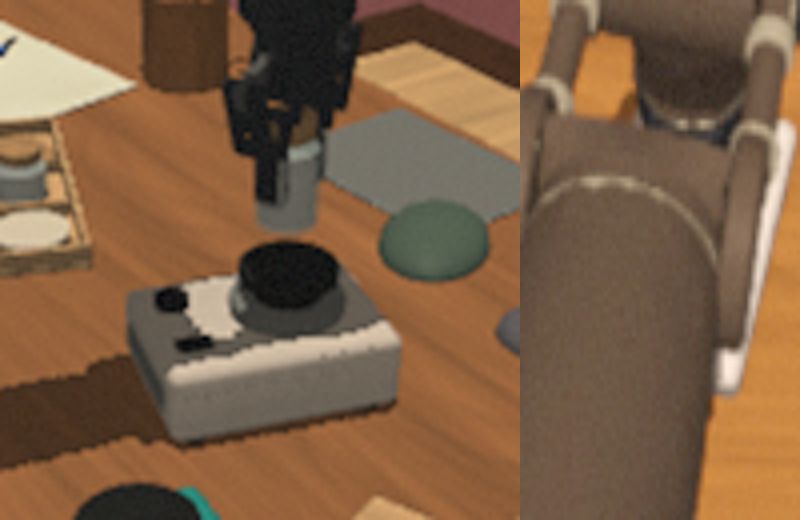

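The jar hangs upright in the fingers, at crop (288,190), directly above the pad at (288,268). The fingers are well above the pad, so I'll lower gently to contact.

```bash
python3 -m crank '[{"dp":[0.016,0.014,0.1],"yaw":0},{"dp":[0,0,0.1],"yaw":0},{"dp":[0,0,0.1],"yaw":0},{"dp":[0,0,0.08],"yaw":0},{"dp":[0,0,0.04],"yaw":0}]'
python3 -m crank '[{"dp":[0,0,0.02],"yaw":0},{"dp":[0,0,0.02],"yaw":0},{"dp":[0,0,0.02],"yaw":0},{"dp":[0,0,0.02],"yaw":0},{"dp":[0,0,0],"yaw":0}]'
python3 -m crank '[{"dp":[0,0,0.02],"yaw":0},{"dp":[0,0,0.02],"yaw":0},{"dp":[0,0,0.02],"yaw":0},{"dp":[0,0,0.02],"yaw":0},{"dp":[0,0,0],"yaw":0}]'
```

```text
t: 8.35
tcp_pos: [552.5, -44.8, 122.7]
tcp_rot: [[-0.369, 0.929, -0.002], [0.929, 0.369, 0.0], [0.001, -0.002, -1.0]]
ft_force: [0.2, -0.0, -2.1]
opening: 42.7
finger_force: 71.4
t: 8.85
tcp_pos: [553.7, -44.9, 118.6]
tcp_rot: [[-0.37, 0.929, 0.001], [0.929, 0.37, -0.0], [-0.0, 0.001, -1.0]]
ft_force: [-1.4, 0.7, 1.2]
opening: 42.8
finger_force: 71.3
t: 9.35
tcp_pos: [553.8, -44.9, 112.7]
tcp_rot: [[-0.37, 0.929, 0.001], [0.929, 0.37, -0.0], [-0.0, 0.001, -1.0]]
ft_force: [-1.8, 0.5, 6.6]
opening: 42.5
finger_force: 71.3
```

```bash
python3 -m crank '[{"dp":[0,0,0.02],"yaw":0},{"dp":[0,0,0.02],"yaw":0},{"dp":[0,0,0],"yaw":0}]'
python3 -m crank '[{"dp":[0,0,0.02],"yaw":0},{"dp":[0,0,0],"yaw":0}]'
```

```text
t: 9.65
tcp_pos: [553.8, -45.0, 111.1]
tcp_rot: [[-0.37, 0.929, 0.0], [0.929, 0.37, -0.0], [-0.0, 0.0, -1.0]]
ft_force: [-5.0, 0.8, 14.2]
opening: 42.5
finger_force: 72.6
t: 9.85
tcp_pos: [553.9, -44.9, 111.1]
tcp_rot: [[-0.37, 0.929, -0.0], [0.929, 0.37, -0.0], [-0.0, -0.0, -1.0]]
ft_force: [-8.5, 0.8, 20.8]
opening: 42.5
finger_force: 73.3
```

The force rises while z stands still, so the pad is on its stop. I'll hold for over 2 s, then lift.

```bash
for i in 1 2 3 4; do python3 -m crank '[{"dp":[0,0,0],"yaw":0},{"dp":[0,0,0],"yaw":0},{"dp":[0,0,0],"yaw":0},{"dp":[0,0,0],"yaw":0},{"dp":[0,0,0],"yaw":0}]' | grep -E "t:|tcp_pos|ft_"; done
python3 -m crank '[{"dp":[0,0,0],"yaw":0},{"dp":[0,0,0],"yaw":0},{"dp":[0,0,0],"yaw":0},{"dp":[0,0,0],"yaw":0},{"dp":[0,0,0],"yaw":0}]'
python3 -m crank '[{"dp":[0,0,-0.05],"yaw":0},{"dp":[0,0,-0.1],"yaw":0},{"dp":[0,0,-0.2],"yaw":0},{"dp":[0,0,-0.2],"yaw":0},{"dp":[0,0,-0.2],"yaw":0}]'
python3 -m crank '[{"dp":[0,0,-0.1],"yaw":0},{"dp":[0,0,0],"yaw":0},{"dp":[0,0,0],"yaw":0}]'
```

```text
t: 10.35
tcp_pos: [553.9, -44.9, 111.1]
tcp_rot: [[-0.37, 0.929, 0.0], [0.929, 0.37, -0.0], [-0.0, 0.0, -1.0]]
ft_force: [-7.5, 1.3, 20.6]
t: 10.85
tcp_pos: [553.9, -45.0, 111.1]
tcp_rot: [[-0.37, 0.929, 0.0], [0.929, 0.37, -0.0], [-0.0, 0.0, -1.0]]
ft_force: [-7.7, 0.9, 20.2]
t: 11.35
tcp_pos: [553.9, -45.0, 111.1]
tcp_rot: [[-0.37, 0.929, 0.0], [0.929, 0.37, -0.0], [-0.0, 0.0, -1.0]]
ft_force: [-8.0, 1.7, 20.9]
t: 11.85
tcp_pos: [553.9, -45.0, 111.1]
tcp_rot: [[-0.37, 0.929, 0.0], [0.929, 0.37, -0.0], [-0.0, 0.0, -1.0]]
ft_force: [-7.2, 0.6, 21.2]
t: 12.35
tcp_pos: [553.9, -45.0, 111.1]
tcp_rot: [[-0.37, 0.929, 0.0], [0.929, 0.37, -0.0], [-0.0, 0.0, -1.0]]
ft_force: [-7.8, 2.1, 20.5]
opening: 42.4
finger_force: 73.3
t: 12.85
tcp_pos: [553.2, -44.9, 164.5]
tcp_rot: [[-0.369, 0.929, -0.0], [0.929, 0.369, 0.0], [0.0, -0.0, -1.0]]
ft_force: [-0.6, 0.3, -0.8]
opening: 42.4
finger_force: 71.4
t: 13.15
tcp_pos: [553.2, -44.9, 171.2]
tcp_rot: [[-0.369, 0.929, -0.0], [0.929, 0.369, 0.0], [0.0, -0.0, -1.0]]
ft_force: [-0.6, -0.2, -1.0]
opening: 42.5
finger_force: 71.4
```

The press is done. Next I'll turn the fingers across the tray's row, then travel to the free compartment.

```bash
python3 -m crank '[{"dp":[0,0,0],"yaw":0.03},{"dp":[0,0,0],"yaw":0.04},{"dp":[0,0,0],"yaw":0.045},{"dp":[0,0,0],"yaw":0.045},{"dp":[0,0,0],"yaw":0.045}]' >/dev/null
python3 -m crank '[{"dp":[0,0,0],"yaw":0.04},{"dp":[0,0,0],"yaw":0},{"dp":[0.2,-0.08,0],"yaw":0},{"dp":[0.35,-0.14,0],"yaw":0},{"dp":[0.44,-0.177,0],"yaw":0}]'
python3 -m crank '[{"dp":[0.44,-0.177,0],"yaw":0},{"dp":[0.44,-0.177,0],"yaw":0},{"dp":[0.44,-0.177,0],"yaw":0},{"dp":[0.44,-0.177,0],"yaw":0},{"dp":[0.44,-0.177,0],"yaw":0}]'
python3 -m crank '[{"dp":[0.44,-0.177,0],"yaw":0},{"dp":[0.44,-0.177,0],"yaw":0},{"dp":[0.44,-0.177,0],"yaw":0},{"dp":[0.44,-0.177,0],"yaw":0},{"dp":[0.25,-0.1,0],"yaw":0}]'
python3 -m crank '[{"dp":[0.11,-0.04,0],"yaw":0},{"dp":[0,0,0],"yaw":0},{"dp":[0,0,0],"yaw":0},{"dp":[0,0,0],"yaw":0}]'
python3 - <<'E'
from h import *
s,_=read_camera("side"); p,_=read_camera("top")
o=manip.get_obs(); R=np.array(o["tcp_rot"]);t=np.array(o["tcp_pos"])
print((R.T@(np.array([559,384,9+21])-t)/75).round(3),t)
print(proj("side",(559,384,9)),proj("side",t+[0,0,-21]))
cv2.imwrite("pics/e.png",cv2.resize(s[60:210,210:360],(600,600),interpolation=cv2.INTER_CUBIC))
E
```

```text
t: 14.15
tcp_pos: [553.9, 35.9, 170.9]
tcp_rot: [[0.381, 0.924, -0.001], [0.924, -0.381, 0.0], [-0.0, -0.001, -1.0]]
ft_force: [-0.4, 0.4, -2.1]
opening: 42.9
finger_force: 71.3
t: 14.65
tcp_pos: [554.8, 215.4, 170.9]
tcp_rot: [[0.379, 0.925, -0.001], [0.925, -0.379, 0.0], [-0.0, -0.001, -1.0]]
ft_force: [1.3, 0.3, -1.5]
opening: 42.7
finger_force: 71.3
t: 15.15
tcp_pos: [555.9, 379.0, 170.8]
tcp_rot: [[0.377, 0.926, -0.001], [0.926, -0.377, 0.001], [0.001, -0.001, -1.0]]
ft_force: [-0.1, -0.4, -1.5]
opening: 42.6
finger_force: 71.3
t: 15.55
tcp_pos: [557.7, 382.5, 171.1]
tcp_rot: [[0.383, 0.924, -0.001], [0.924, -0.383, -0.001], [-0.001, -0.0, -1.0]]
ft_force: [-0.3, -1.0, -1.4]
opening: 42.6
finger_force: 71.3
[0.022 0.008 1.884] [557.82744213 382.7495255  171.33051231]
[273.09452088 148.30742398] [270.18706265 112.27877727]
```

View pics/e.png

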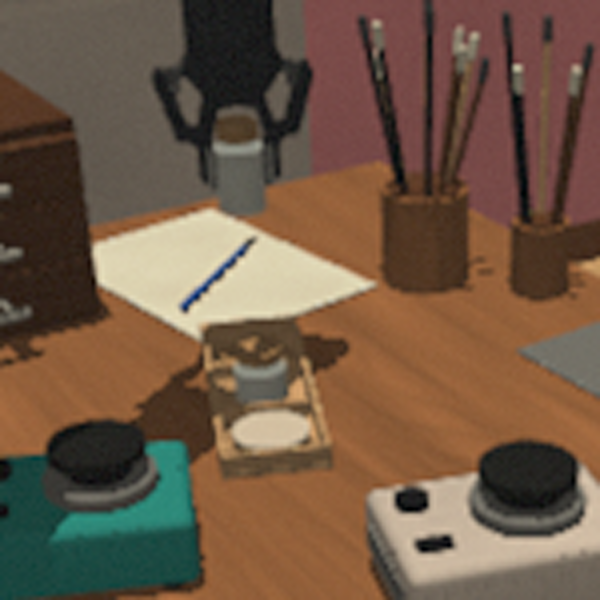

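The jar hangs upright at crop (240,175), above the free compartment, which is partly hidden behind the tray jar at (260,370). I'll lower it fast to about 20 mm, then slowly.

```bash
python3 -m crank '[{"dp":[0.015,0.008,0.2],"yaw":0},{"dp":[0,0,0.4],"yaw":0},{"dp":[0,0,0.4],"yaw":0},{"dp":[0,0,0.4],"yaw":0},{"dp":[0,0,0.2],"yaw":0}]'
python3 -m crank '[{"dp":[0,0,0.06],"yaw":0},{"dp":[0,0,0.04],"yaw":0},{"dp":[0,0,0],"yaw":0},{"dp":[0,0,0],"yaw":0}]'
python3 -m crank '[{"dp":[0,0,0.02],"yaw":0},{"dp":[0,0,0.02],"yaw":0},{"dp":[0,0,0.02],"yaw":0},{"dp":[0,0,0.02],"yaw":0},{"dp":[0,0,0],"yaw":0}]'
```

```text
t: 16.15
tcp_pos: [556.0, 382.9, 46.8]
tcp_rot: [[0.382, 0.924, -0.006], [0.924, -0.382, -0.003], [-0.005, -0.004, -1.0]]
ft_force: [0.1, 0.2, -2.4]
opening: 42.6
finger_force: 71.2
t: 16.55
tcp_pos: [559.8, 385.8, 45.6]
tcp_rot: [[0.381, 0.924, 0.003], [0.924, -0.381, 0.002], [0.003, 0.002, -1.0]]
ft_force: [-0.1, -0.6, -0.7]
opening: 42.4
finger_force: 71.2
t: 17.05
tcp_pos: [558.2, 384.8, 37.4]
tcp_rot: [[0.381, 0.924, -0.001], [0.924, -0.381, -0.0], [-0.001, -0.0, -1.0]]
ft_force: [-0.2, 0.3, -2.3]
opening: 42.7
finger_force: 71.2
```

```bash
python3 -m crank '[{"dp":[0,0,0.02],"yaw":0},{"dp":[0,0,0.02],"yaw":0},{"dp":[0,0,0.02],"yaw":0},{"dp":[0,0,0],"yaw":0},{"dp":[0,0,0],"yaw":0}]'
python3 -m crank '[{"dp":[0,0,0.015],"yaw":0},{"dp":[0,0,0.01],"yaw":0},{"dp":[0,0,0],"yaw":0},{"dp":[0,0,0],"yaw":0}]'
```

```text
t: 17.55
tcp_pos: [558.4, 385.0, 33.1]
tcp_rot: [[0.381, 0.924, -0.0], [0.924, -0.381, -0.0], [-0.0, -0.0, -1.0]]
ft_force: [0.7, 0.2, -1.8]
opening: 42.5
finger_force: 71.2
t: 17.95
tcp_pos: [558.5, 385.0, 31.4]
tcp_rot: [[0.381, 0.924, -0.0], [0.924, -0.381, -0.0], [-0.0, -0.0, -1.0]]
ft_force: [0.1, 0.1, -2.1]
opening: 42.7
finger_force: 71.2
```

```bash
python3 -m crank '[{"dp":[0,0,0.015],"yaw":0},{"dp":[0,0,0.01],"yaw":0},{"dp":[0,0,0],"yaw":0},{"dp":[0,0,0],"yaw":0}]'
python3 -m crank '[{"dp":[0,0,0.01],"yaw":0},{"dp":[0,0,0],"yaw":0},{"dp":[0,0,0],"yaw":0}]'
```

```text
t: 18.35
tcp_pos: [558.8, 385.2, 30.3]
tcp_rot: [[0.381, 0.924, 0.0], [0.924, -0.381, 0.0], [0.0, 0.0, -1.0]]
ft_force: [-1.8, -0.7, 3.6]
opening: 42.2
finger_force: 71.6
t: 18.65
tcp_pos: [558.8, 385.2, 30.3]
tcp_rot: [[0.381, 0.924, 0.0], [0.924, -0.381, 0.0], [0.0, 0.0, -1.0]]
ft_force: [-2.3, -0.9, 7.1]
opening: 42.7
finger_force: 71.6
```

The jar is standing on the liner: contact at z 30.3, and 30 was expected. I'll back off the pressure slightly, relax the grip, open and rise.

```bash
python3 -m crank '[{"dp":[0,0,-0.008],"yaw":0},{"dp":[0,0,0],"yaw":0}]' -1 20
python3 -m crank '[{"dp":[0,0,0],"yaw":0},{"dp":[0,0,0],"yaw":0},{"dp":[0,0,0],"yaw":0}]' 0.2
python3 -m crank '[{"dp":[0,0,0],"yaw":0},{"dp":[0,0,0],"yaw":0},{"dp":[0,0,0],"yaw":0},{"dp":[0,0,0],"yaw":0},{"dp":[0,0,0],"yaw":0}]' 0.9
python3 -m crank '[{"dp":[0,0,-0.1],"yaw":0},{"dp":[0,0,-0.3],"yaw":0},{"dp":[0,0,-0.5],"yaw":0},{"dp":[0,0,-0.5],"yaw":0},{"dp":[0,0,-0.4],"yaw":0}]'
python3 -m crank '[{"dp":[-0.5,0,-0.1],"yaw":0},{"dp":[-0.5,-0.3,0],"yaw":0},{"dp":[-0.5,-0.3,0],"yaw":0},{"dp":[-0.5,-0.3,0],"yaw":0},{"dp":[-0.5,-0.3,0],"yaw":0}]' > /dev/null
python3 -m crank '[{"dp":[-0.5,-0.3,0],"yaw":0},{"dp":[-0.3,-0.2,0],"yaw":0},{"dp":[0,0,0],"yaw":0},{"dp":[0,0,0],"yaw":0},{"dp":[0,0,0],"yaw":0}]'
python3 - <<'E'
from h import *
s,_=read_camera("side"); p,d=read_camera("top")
c=(182,163); print(world("top",*c,depth=np.median(d[161:166,180:185])),proj("top",(559,384,89)))
cv2.imwrite("pics/f.png",np.hstack([cv2.resize(s[100:200,240:350],(396,360),interpolation=cv2.INTER_CUBIC),cv2.resize(p[140:215,155:255],(400,360),interpolation=cv2.INTER_CUBIC)]))
E
```

```text
t: 18.85
tcp_pos: [558.8, 385.2, 30.3]
tcp_rot: [[0.381, 0.924, 0.0], [0.924, -0.381, 0.0], [0.0, 0.0, -1.0]]
ft_force: [-1.9, -0.9, 7.0]
opening: 42.8
finger_force: 71.6
t: 19.15
tcp_pos: [558.4, 384.9, 28.8]
tcp_rot: [[0.381, 0.924, -0.0], [0.924, -0.381, -0.0], [-0.0, -0.0, -1.0]]
ft_force: [-1.4, -0.3, -0.3]
opening: 51.4
finger_force: 0.0
t: 19.65
tcp_pos: [558.6, 385.0, 29.4]
tcp_rot: [[0.381, 0.924, 0.0], [0.924, -0.381, -0.0], [0.0, 0.0, -1.0]]
ft_force: [-0.1, 0.3, -0.7]
opening: 81.2
finger_force: 0.0
t: 20.15
tcp_pos: [559.3, 385.5, 167.5]
tcp_rot: [[0.381, 0.924, 0.002], [0.924, -0.381, 0.001], [0.002, 0.002, -1.0]]
ft_force: [0.6, 0.7, -0.2]
opening: 81.4
finger_force: 0.0
t: 21.15
tcp_pos: [347.9, 205.6, 172.9]
tcp_rot: [[0.381, 0.924, 0.003], [0.924, -0.381, 0.001], [0.002, 0.002, -1.0]]
ft_force: [0.5, 0.1, -0.9]
opening: 81.4
finger_force: 0.0
[564.49682036 364.90886664  64.24262182] [172.59428768 162.69436047]
```

View pics/f.png

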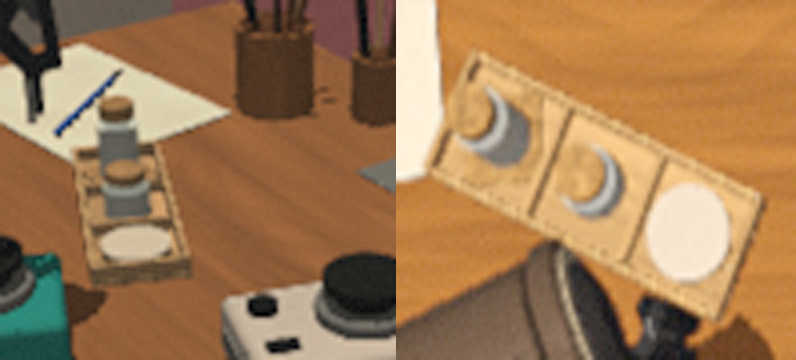

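The picture shows the jar upright in the free compartment. Its cork is at top (174,163), against (173,163) expected for a centred jar. The tray jar and saucer have not moved, the pad is up and the gripper is clear.

```bash
python3 -c "
from rig import manip
print(manip.sign_off())"
```

```text
the job is handed in; nothing more can be done
None
```

The tall jar held the pad on its stop for about 2.5 s, now stands upright on the cork liner in the free compartment, and the job was handed in at about 21 s; no verdict was returned.

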